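# Unbolt the clear shelf flap and hold it open at 60 degrees

### The arm

A 6-joint arm with a two-finger parallel gripper is mounted at the origin on the work surface. World frame = base frame: x ahead of the robot, y to its left, z up, the work surface at z = 0. Lengths are in mm, angles in rad, forces in N, time in s.
With the tool pointing down it reaches from about 250 to 725 mm from the base axis. Payload 9.7 kg.
Tool frame: the origin (TCP) lies between the finger pads; the fingertips stand 8 mm ahead of it and the grasp point (between the pads) lies 11 mm behind it; z points along the fingers, y is the line along which they close (so a half turn about z gives the same grasp; the last joint's range is limited). The gripper opens to 85 mm and grips with 20 to 120 N. Pads are 22 mm wide; open, the fingers measure 114 mm over their backs; the gripper's body (76 mm by 85 mm) begins 54 mm behind the grasp point. The pads swing forward as they close: fully open they stand 13 mm farther back than shut.
Start: joints at [-1.199, 0.087, 0.176, 1.66, 0, 1.571], TCP at [199.808, -512.419, 203.784] pointing down, gripper open.
Joint ranges: [-3.13, 3.13], [-0.85, 1.81], [-1.15, 1.24], [-2.2, 2.28], [-1.44, 1.52], [-3.14, 3.14]. Speed limits (rad/s): [2.22, 2.22, 2.57, 3.14, 3.14, 3.14].

### API

Orientations are given as [roll, pitch, yaw] about the fixed x, y, z axes, in that order (R = Rz(yaw) Ry(pitch) Rx(roll)).
In Python, from rig import env gives the robot as it stands.
- The arm moves only by the tool steer_hand, called after "Emit:" by a JSON object that holds its "fn" and its "kwargs". Schema: {"type":"object","properties":{"increments":{"type":"array","items":{"type":"object","properties":{"aperture":{"type":"number"},"d":{"type":"array","items":{"type":"number"},"minItems":3,"maxItems":3},"rot":{"type":"array","items":{"type":"number"},"minItems":3,"maxItems":3}},"additionalProperties":false,"required":["aperture"]},"minItems":1,"maxItems":10},"clamp_n":{"type":"number"},"only":{"type":"string"},"quiet":{"type":"boolean"},"lines":{"type":"string"}},"required":["increments"],"additionalProperties":false}. increments is a list of rows, 1 to 10 of them, each an object with the fields aperture (the finger opening in mm), d (a list: dx, dy, dz in mm), rot (a list: a rotation vector rx, ry, rz in rad); a field left out counts as zero (the opening has to be given); each row shifts and turns the commanded pose from where the row before left it, along the tool's axes as they then stand; what a row does not reach is not made up. A row lasts 1/8 s, in which the tool goes at most 62.5 mm and 0.188 rad, less where a joint would pass 70% of its speed; a pose out of reach is approached as far as the arm can. The fingers move at their own pace and stop on an object; clamp_n is the grip in N (left out, the last holds). Time passes only in rows, so rows that do not move let the fingers close. The tool returns the time, the measured TCP pose, the force, the opening and the grip force at its end. only (a regular expression) keeps the lines of the reply that match it, lines (a string "A,B") keeps lines A to B, and quiet returns only ok. Input that does not fit is refused with a message, and nothing moves.
- env.observe(): the state, without advancing time (a new reading comes with each control period).
- env.snapshot(name): name is "scene" or "top" or "wrist"; returns a dict with "pixels" (400x640x3 uint8, red, green, blue), "mtx" (3x3 intrinsics, pixels), "eye" and "rotation" of the camera in the world; the wrist camera has in their place "T_tool_cam" (4x4, takes a point from camera to tool coordinates, whose origin is the TCP and whose axes are the flange's). Camera axes: x right, y up, looking along -z (the intrinsics and any distortion apply to the point x, -y, -z); pixel columns grow to the right and rows downward; lengths in mm; the calibration is good to about 2 mm. The wrist camera is an equidistant fisheye: a pixel r from the principal point sees the ray r / f radians off the axis. A picture is of the moment at which its call begins: read the wrist's pose just before it. There is no depth.
- env.close_job(): hands the job in; it is judged then, once.
The state is a dict: "time_s": time; "q": joint angles; "qd": joint speeds; "joint_efforts": joint torques, N m; "eef_pos": TCP position; "orientation": TCP orientation; "force": force on the tool from outside, world axes, zero at the start; "moment": the same for the moment, N m; "gripper_width": finger opening in mm; "grasp_force": force on a finger pad.
Only numpy, scipy, OpenCV 4.12 (cv2) and the standard library are available. Lean on these libraries where they do the work, as an engineer would, in place of code of your own. Each camera call takes 0.05 s, during which the arm holds its last target. There are 200 camera calls.

### The job

The clear flap of the shelf under the bathroom mirror is bolted shut: slide its bolt all the way back out of the keeper, then lift the flap by its steel pull to 60 degrees above level (shut is level) and finish the job while holding it motionless there by the pull, so that I can reach in for my pills with both hands. It falls shut if let go, and it must not be thrown back towards the mirror. Leave the things in the shelf and around it standing where they are.

Things in the scene. Friction and masses are not known exactly. Their poses are not given: they have to be found in the camera images.
- shelf: Clear acrylic wall shelf, 190 deep (x), 470 wide (y), fixed to a white tiled upstand with the mirror's foot behind it. Origin on the washstand top (z = 0) under the shelf's middle; x points away from the robot to the mirror, y to the left, z up; x, y and yaw vary. Shelf floor 30, upstand 150, mirror 240 above the washstand, mirror's face at x = +110. The shut flap's top is level, 137.5 high.
- flap (a joint): Opening angle of the clear flap, rad: 0 shut (level), grows as the front edge (robot side) rises; 60 degrees = 1.047; stop 1.40. Bent sheet 5 thick: top 470 wide, 180 from hinge line to front edge, with an apron hanging 60 down in front. 0.6 to 0.95 kg with fittings; no spring, free hinge, falls shut from any angle. The bolt in its keeper blocks it after about 1 degree.
- flap_hinge (a point): Middle of the flap's hinge line, which runs along the shelf's y axis at the shelf's x = +85, 135 above the washstand. Turns with the flap.
- pull: Steel bow pull on the front of the flap's apron at mid width: a round bar 10 thick, 110 long along the shelf's y, a foot at each end back to the apron, 35 free between bar and apron, nothing under the bar. Origin at the middle of the bar: with the flap shut, 222 in front of the hinge line and 10 below it (125 above the washstand). Its axes turn with the flap (parallel to the shelf's when shut).
- bolt (a joint): Travel of the brass barrel bolt on top of the flap, m: 0 fully shot, 0.028 right back at its stop; starts at 0 to 0.005; free of the keeper above about 0.019. Opens along the shelf's -y; the keeper is a steel staple on the shelf's +y end cheek. Friction about 1.5 N, stays where it is put; rides with the flap.
- bolt_knob (a point): Middle of the bolt's upright round brass knob, 14 thick, 16 tall, top 8 above this point. Flap shut: 161.5 above the washstand, 135 in front of the hinge line (shelf's x = -50), at the shelf's y = +184 less the bolt's travel. The steel guide loops on either side of it along y (10 long, centred at the shelf's y = 145 and 222, 20 wide) end 9.5 below this point.
- swab_tub: Round tub of cotton swabs with a white lid, 74 across, 85 high, standing in the shelf under the flap. Origin under its middle.
- mug: Pink ceramic toothbrush mug, 72 across, 86 high, handle on its own +y, standing in the shelf. Origin under its middle.
- curler: Steel eyelash curler, 100 long, 50 wide, 16 high, lying in the shelf. Origin under its middle.
- pill_box: Round blue and white plastic pill box, 68 across, 24 high, in the shelf. Origin under its middle.
- glass_jar: Small amber glass jar with a metal cap, 50 across, 56 high, in the shelf. Origin under its middle.
- soap_pump: Green soap pump bottle, 64 across, 163 high, on the washstand right of the shelf's front. Origin under its middle.
- tumbler: Green glass tumbler, 70 across, 95 high, on the washstand left, nearer the robot. Origin under its middle.
- nail_brush: Wooden nail brush, 90 by 38, 32 high, lying on the washstand between robot and shelf. Origin under its middle.

How it is judged:
By the outcome, as a careful person would: the job done as asked, in the order asked, and still so for the second after the job is handed in, while the arm keeps its last pose, push and grip.
It also fails if it takes over 48 s, if anything falls off the work surface, if the arm or the gripper's body presses on something with over 40 N, if the wrist force passes 120 N, or if a joint passes its speed limit or range.

## Working session

There is one attempt and no reset: what is moved stays moved. The work goes in short steps, Python scripts to look and compute and a tool call to move; the robot and the scene stay as the last step left them, time stands still between calls to the robot, and variables do not carry over. Pictures are saved under pics/ and viewed, at most 10 in all, crops included, and the job is handed in when it is done.

```bash
ls; mkdir -p pics; python3 - <<'E'
from rig import env
import cv2
for n in("scene","top"):
    s=env.snapshot(n); cv2.imwrite(f"pics/{n}1.png",s["pixels"][:,:,::-1]); print(n,s["mtx"],s["eye"],s["rotation"],[k for k in s])
print(env.observe())
E
```

```text
pics
rig.py
scene [[448.4541335    0.         320.35266447]
 [  0.         448.4541335  202.07869143]
 [  0.           0.           1.        ]] [1164.88128346  606.58848554 1046.16691144] [ 0.75350033 -0.00969758  2.31610075] ['pixels', 'mtx', 'eye', 'rotation']
top [[505.6723311    0.         322.94628152]
 [  0.         505.6723311  196.05671038]
 [  0.           0.           1.        ]] [ 367.31971697    1.38956892 1333.9587244 ] [ 0.1086518   0.0142314  -1.58800927] ['pixels', 'mtx', 'eye', 'rotation']
{'time_s': 0.1, 'q': array([-1.19897614e+00,  8.74286938e-02,  1.75193743e-01,  1.65980806e+00,
        5.33402799e-06,  1.57078160e+00]), 'qd': array([-7.69226826e-04, -2.15014576e-03,  1.75191765e-03,  4.58799948e-04,
        9.36399565e-05, -1.54811356e-04]), 'joint_efforts': array([ 9.88869870e-04, -5.21562803e+01,  4.65650976e+01,  1.60376891e-02,
        5.69621227e-05,  3.68357291e-06]), 'eef_pos': array([ 199.73277879, -512.18503434,  203.13093389]), 'orientation': array([-3.14034597e+00, -5.35237763e-06,  3.71834906e-01]), 'force': array([-0.25861886,  1.15309864,  0.24380076]), 'moment': array([-0.03282226, -0.01489748,  0.01081253]), 'grasp_force': 0.0, 'gripper_width': 85.40790756637186}
```
View pics/top1.png

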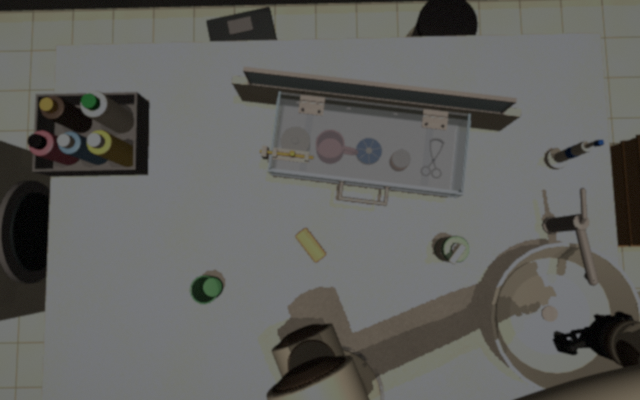

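View pics/scene1.png

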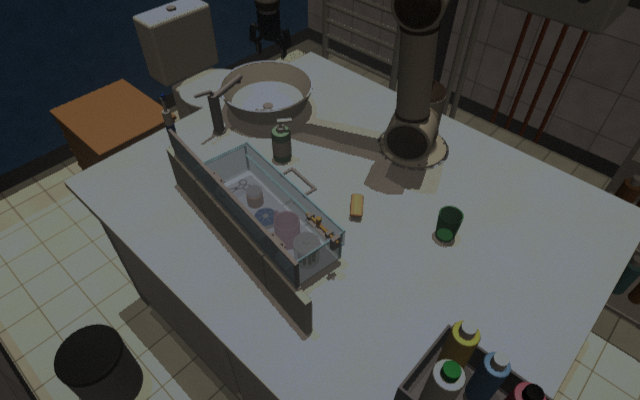

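The top view shows the shelf with its bolt at about (290,153) and the pull at (362,193). In the scene view the bolt is at about (322,228) and the pull at (300,181). I'll enlarge both.

```bash
python3 - <<'E'
import cv2,numpy as np
a=cv2.imread("pics/top1.png")[85:215,250:410]; b=cv2.imread("pics/scene1.png")[160:280,260:360]
f=lambda i,k:cv2.resize(np.clip(i*1.8,0,255).astype('uint8'),None,fx=k,fy=k,interpolation=cv2.INTER_CUBIC)
cv2.imwrite("pics/tc.png",f(a,4.5)); cv2.imwrite("pics/sc.png",f(b,5))
E
```

View pics/tc.png

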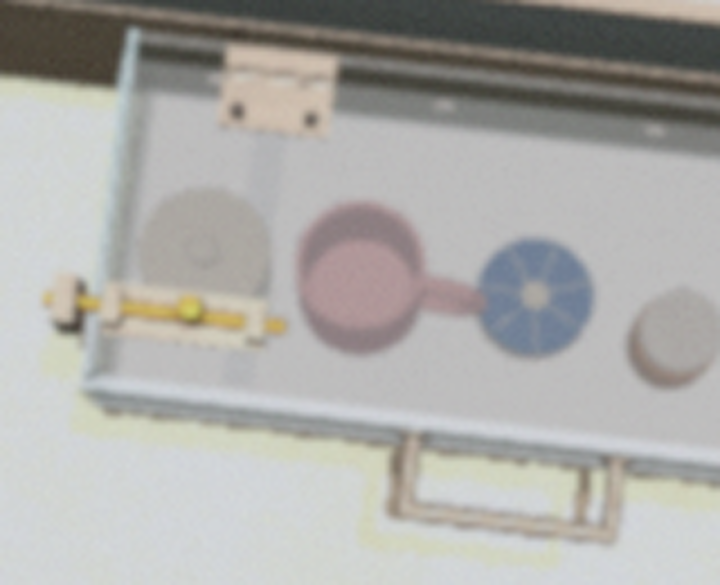

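View pics/sc.png

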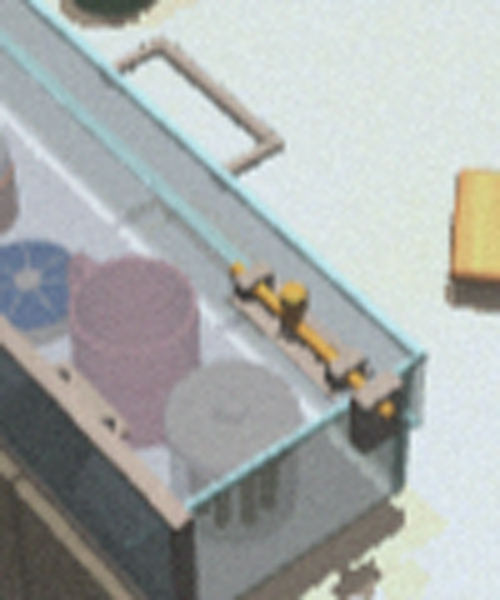

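The top crop shows the knob top at tc (191,308) and the pull's bar corners at (400,505) and (612,532). The scene crop shows the knob top at sc (294,290) and the bar corners at (278,146) and (160,44). I'll triangulate these.

```bash
cat > h.py <<'E'
import numpy as np
from scipy.spatial.transform import Rotation as Ro
M=np.array
C={"top":(505.672,322.946,196.057,M([367.3197,1.38957,1333.9587]),[0.1086518,0.0142314,-1.58800927]),
"scene":(448.454,320.353,202.079,M([1164.8813,606.5885,1046.1669]),[0.75350033,-0.00969758,2.31610075])}
def ray(c,u,v):
    f,cx,cy,e,r=C[c]; d=Ro.from_euler("xyz",r).apply([(u-cx)/f,-(v-cy)/f,-1]); return e,d/np.linalg.norm(d)
def tri(p,q):
    (e,d),(g,h)=ray("top",*p),ray("scene",*q)
    s=np.linalg.lstsq(np.c_[d,-h],g-e,rcond=None)[0]; a,b=e+s[0]*d,g+s[1]*h
    return (a+b)/2,np.linalg.norm(a-b)
def onz(c,u,v,z):
    e,d=ray(c,u,v); return e+d*(z-e[2])/d[2]
E
python3 - <<'E'
from h import *
np.set_printoptions(precision=1,suppress=True)
T=lambda u,v:(250+u/4.5,85+v/4.5); S=lambda u,v:(260+u/5,160+v/5)
for n,a,b,z in [("knobtop",(191,306),(294,290),169.5),("barL",(400,507),(278,146),125),("barR",(612,532),(160,44),125),("bolttipR",(283,326),(236,270),150),("frontL",(88,386),(422,355),137.5),("boltL",(47,299),(388,409),150)]:
    p,e=tri(T(*a),S(*b)); print(n,p,e,onz("top",*T(*a),z),onz("scene",*S(*b),z))
E
```

```text
knobtop [597.2  86.9 165.3] 2.9214231763839815 [597.3  85.4 169.5] [599.1  90.5 169.5]
barL [494.3 -20.8 122.1] 2.9031297460541414 [494.9 -21.9 125. ] [495.6 -17.7 125. ]
barR [ 478.8 -133.8  120.8] 3.1339949845257458 [ 479.4 -134.5  125. ] [ 481.  -129.1  125. ]
bolttipR [590.9  39.3 139.2] 1.7150349529661193 [589.5  38.3 150. ] [597.3  46.8 150. ]
frontL [561.5 145.7 129.4] 4.085324015126361 [561.5 143.1 137.5] [565.6 151.3 137.5]
boltL [607.9 164.2 142.4] 0.27727200939983804 [606.5 163.1 150. ] [612.5 168.1 150. ]
```

Emit:
{"fn": "steer_hand", "kwargs": {"increments": [{"aperture":0,"d":[0,0,-15],"rot":[0,0,-0.177]},{"aperture":0,"d":[0,0,-15],"rot":[0,0,-0.177]},{"aperture":0,"d":[0,0,-10],"rot":[0,0,-0.177]},{"aperture":0,"d":[0,0,-10],"rot":[0,0,-0.177]},{"aperture":0,"rot":[0,0,-0.177]},{"aperture":0,"rot":[0,0,-0.177]}], "clamp_n": 30}}

```text
time_s: 0.85
eef_pos: [199.8, -512.4, 253.5]
orientation: [-3.141, -0.0, 1.44]
force: [0.4, -1.1, 0.7]
gripper_width: 0.1
grasp_force: 0.0
```

Emit:
{"fn": "steer_hand", "kwargs": {"increments": [{"aperture":0,"d":[54,22,0]},{"aperture":0,"d":[54,22,0]},{"aperture":0,"d":[54,22,0]},{"aperture":0,"d":[54,22,0]},{"aperture":0,"d":[54,22,0]},{"aperture":0,"d":[54,22,0]},{"aperture":0,"d":[54,22,0]},{"aperture":0,"d":[54,22,0]},{"aperture":0,"d":[54,22,0]},{"aperture":0,"d":[54,22,0]}]}}

```text
time_s: 2.1
eef_pos: [492.1, -5.6, 253.6]
orientation: [-3.142, 0.0, 1.434]
force: [-0.1, -1.4, -0.0]
gripper_width: 0.1
grasp_force: 0.0
```

Emit:
{"fn": "steer_hand", "kwargs": {"increments": [{"aperture":0,"d":[46,29,0]},{"aperture":0,"d":[46,29,0]},{"aperture":0,"d":[46,29,0]},{"aperture":0}]}}

```text
time_s: 2.6
eef_pos: [597.8, 120.0, 250.5]
orientation: [-3.137, 0.001, 1.437]
force: [-0.3, 0.1, -0.3]
gripper_width: 0.4
grasp_force: 0.0
```

```bash
python3 - <<'E'
from rig import env
import cv2,numpy as np
o=env.observe(); print(o["eef_pos"],o["orientation"],o["q"])
s=env.snapshot("wrist"); cv2.imwrite("pics/w1.png",np.clip(s["pixels"][:,:,::-1]*1.6,0,255).astype('uint8')); print(s["mtx"],s["T_tool_cam"])
E
```

```text
[597.76905311 119.96361726 250.46758721] [-3.13739632e+00  1.12053125e-03  1.43688223e+00] [1.97897015e-01 2.68470517e-01 4.75983408e-01 1.78264168e+00
 3.07575413e-04 1.90260913e+00]
[[309.70691629   0.         318.68746861]
 [  0.         309.70691629 199.9319186 ]
 [  0.           0.           1.        ]] [[-4.01767393e-04  9.51075733e-01  3.08957584e-01  7.98362973e+01]
 [ 9.99999854e-01  2.70472098e-04  4.67791997e-04 -3.15862488e-01]
 [ 3.61341211e-04  3.08957727e-01 -9.51075703e-01 -1.68998418e+02]
 [ 0.00000000e+00  0.00000000e+00  0.00000000e+00  1.00000000e+00]]
```

View pics/w1.png

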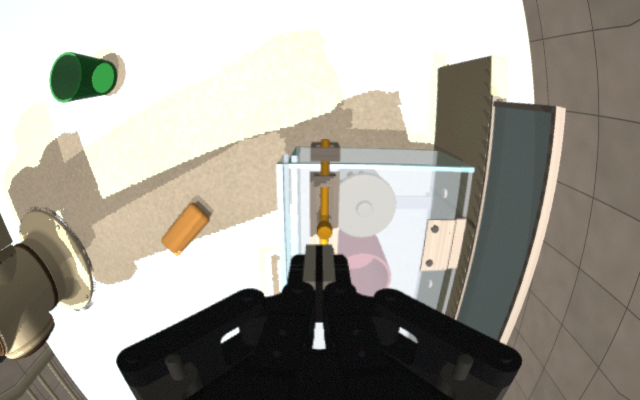

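The wrist view shows the knob at (324,229), the bolt bar running up to the keeper at (325,150), and the closed fingertips at about (319,250).

```bash
cat >> h.py <<'E'
TC=M([[-4.01767393e-04,9.51075733e-01,3.08957584e-01,7.98362973e+01],[9.99999854e-01,2.70472098e-04,4.67791997e-04,-3.15862488e-01],[3.61341211e-04,3.08957727e-01,-9.51075703e-01,-1.68998418e+02],[0,0,0,1]])
def wray(p,o,u,v):
    x,y=u-318.687,v-199.932; r=np.hypot(x,y); th=r/309.707
    d=M([x/r*np.sin(th),-y/r*np.sin(th),-np.cos(th)]); R=Ro.from_euler("xyz",o)
    return R.apply(TC[:3,3])+p, R.apply(TC[:3,:3]@d)
def wz(p,o,u,v,z):
    e,d=wray(p,o,u,v); return e+d*(z-e[2])/d[2]
def near(*rs):
    A=sum(np.eye(3)-np.outer(d,d) for e,d in rs); b=sum((np.eye(3)-np.outer(d,d))@e for e,d in rs); return np.linalg.solve(A,b)
E
python3 - <<'E'
from h import *
np.set_printoptions(precision=1,suppress=True)
p,o=M([597.77,119.96,250.47]),[-3.1374,.00112,1.43688]
for n,u,v,z in [("knob",324,228,169.5),("keeper",325,150,150),("bolt mid",325,185,148),("tip",319,250,242),("FL corner",280,168,137.5),("BL",472,169,137.5),("nail",186,228,32)]:
    print(n,wz(p,o,u,v,z))
w=wray(p,o,324,228); print(near(w,ray("top",292.4,153)),near(w,ray("scene",318.8,218)))
for n,u,v in [("pump",455,249),("tumbler",207,288),("brush",311,245)]: print(n,onz("top",u,v,50))
E
```

```text
knob [598.   92.3 169.5]
keeper [607.5 157.2 150. ]
bolt mid [603.4 125.1 148. ]
tip [596.  108.5 242. ]
FL corner [563.6 144.2 137.5]
BL [753.  120.3 137.5]
nail [392.9  57.3  32. ]
[598.5  86.8 158. ] [598.1  90.7 168. ]
pump [ 367.5 -312.7   50. ]
tumbler [280.8 312.6  50. ]
brush [383.8  49.6  50. ]
```

Emit:
{"fn": "steer_hand", "kwargs": {"increments": [{"aperture":0,"d":[2,4,30]},{"aperture":0,"d":[0,0,30]},{"aperture":0,"d":[0,0,16]},{"aperture":0,"d":[0,0,8]},{"aperture":0}]}}

```text
time_s: 3.28
eef_pos: [600.4, 118.1, 170.2]
orientation: [3.141, 0.0, 1.433]
force: [0.9, 0.3, 0.2]
gripper_width: -0.4
grasp_force: 0.0
```

```bash
python3 - <<'E'
from rig import env
import cv2,numpy as np
s=env.snapshot("wrist"); i=np.clip(s["pixels"][100:300,220:420,::-1]*1.6,0,255).astype('uint8')
cv2.imwrite("pics/w2.png",cv2.resize(i,None,fx=3,fy=3,interpolation=cv2.INTER_CUBIC))
E
```

```text
(no output)
```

View pics/w2.png

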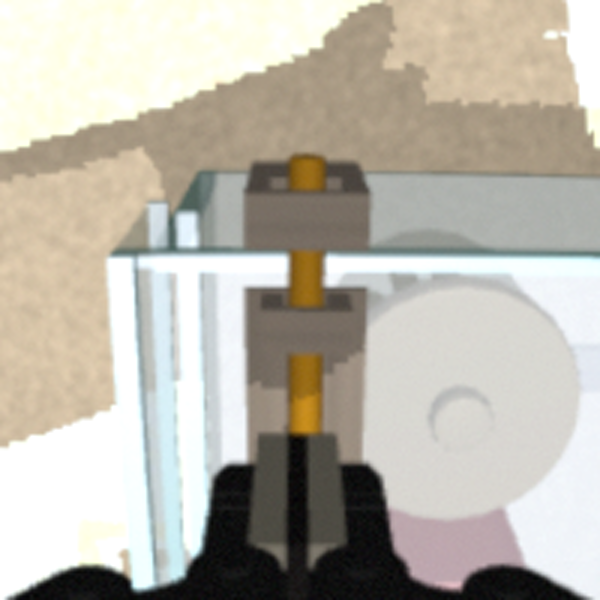

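The closed tips at crop (298,435) sit on the bolt line at crop x≈306, between the guide and the knob. I'll go slightly lower and push.

Emit:
{"fn": "steer_hand", "kwargs": {"increments": [{"aperture":0,"d":[0,1.5,4]},{"aperture":0,"d":[-6,0,0]},{"aperture":0,"d":[-6,0,0]},{"aperture":0,"d":[-5,0,0]},{"aperture":0}]}}

```text
time_s: 3.95
eef_pos: [599.9, 101.2, 165.9]
orientation: [3.141, -0.0, 1.433]
force: [0.3, -0.3, -0.3]
gripper_width: 0.1
grasp_force: 0.0
```

Emit:
{"fn": "steer_hand", "kwargs": {"increments": [{"aperture":0,"d":[-5,0,0]},{"aperture":0,"d":[-5,0,0]},{"aperture":0}]}}

```text
time_s: 4.32
eef_pos: [598.5, 91.4, 165.8]
orientation: [3.142, 0.0, 1.433]
force: [0.1, -0.5, -1.0]
gripper_width: 0.0
grasp_force: 0.0
```

Emit:
{"fn": "steer_hand", "kwargs": {"increments": [{"aperture":0,"d":[-4,0,0]},{"aperture":0,"d":[-4,0,0]},{"aperture":0}]}}

```text
time_s: 4.7
eef_pos: [597.4, 83.5, 165.8]
orientation: [-3.142, 0.0, 1.433]
force: [-0.8, -0.2, 0.2]
gripper_width: -0.1
grasp_force: 0.0
```

Emit:
{"fn": "steer_hand", "kwargs": {"increments": [{"aperture":0,"d":[-3,0,0]},{"aperture":0,"d":[-2,0,0]},{"aperture":0}]}}

```text
time_s: 5.08
eef_pos: [596.8, 78.8, 165.8]
orientation: [3.142, -0.0, 1.434]
force: [-0.4, 0.1, 0.3]
gripper_width: -0.2
grasp_force: 0.0
```

Emit:
{"fn": "steer_hand", "kwargs": {"increments": [{"aperture":0,"d":[-2,0,0]},{"aperture":0}]}}

```text
time_s: 5.32
eef_pos: [596.5, 76.8, 165.8]
orientation: [3.142, 0.0, 1.434]
force: [-1.0, 0.1, -0.2]
gripper_width: 0.1
grasp_force: 0.0
```

```bash
python3 - <<'E'
from rig import env
import cv2,numpy as np
t=env.snapshot("scene"); cv2.imwrite("pics/s2.png",cv2.resize(np.clip(t["pixels"][160:280,260:360,::-1]*1.8,0,255).astype('uint8'),None,fx=5,fy=5,interpolation=cv2.INTER_CUBIC))
E
```

```text
(no output)
```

View pics/s2.png

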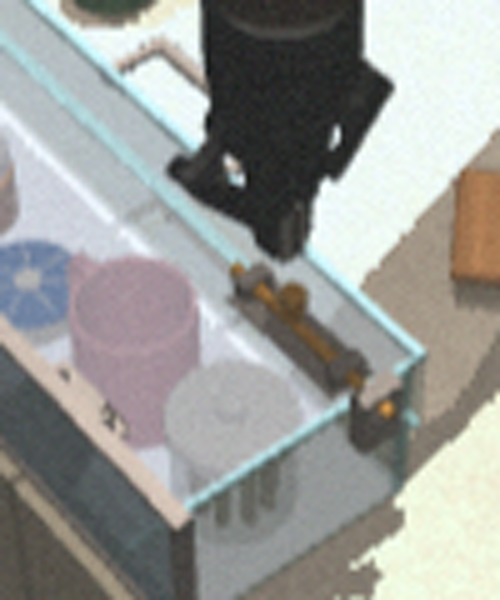

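The bolt has not moved: the knob is still at crop (292,290), and the tips at (285,258) have gone past without touching. I'll check where the tips really are.

```bash
cat >> h.py <<'E'
def proj(c,p):
    f,cx,cy,e,r=C[c]; q=Ro.from_euler("xyz",r).inv().apply(M(p)-e); return cx+f*q[0]/-q[2], cy-f*q[1]/-q[2]
E
python3 - <<'E'
from h import *
for p in [(596.5,76.8,158),(596.5,76.8,168),(596.5,76.8,178),(598,89,169.5),(598,89,153)]:
    u,v=proj("scene",p); a,b=proj("top",p); print(p,(u-260)*5,(v-160)*5,(a-250)*4.5,(b-85)*4.5)
E
```

```text
(596.5, 76.8, 158) 278.05341693247584 288.28619089076227 209.02570576259532 311.4338528942405
(596.5, 76.8, 168) 278.0914052484417 275.68148520199827 207.7520769816393 307.7714344366408
(596.5, 76.8, 178) 278.1298692792424 262.9189350461787 206.45689678608042 304.0470432128728
(598, 89, 169.5) 293.27106747608497 287.39126271514056 184.09260557310284 304.83889260884916
(598, 89, 153) 293.0530006429129 308.11722254355516 186.5082033612326 310.89536017191864
```

Both views put the closed tips about 16 mm behind the TCP, not 8 mm ahead of it, so they passed over the knob. I'll go back and descend step by step, watching the force.

Emit:
{"fn": "steer_hand", "kwargs": {"increments": [{"aperture":0,"d":[0,0,-12]},{"aperture":0,"d":[22,0,0]},{"aperture":0,"d":[21,0,0]},{"aperture":0,"d":[0,0,20]},{"aperture":0}]}}

```text
time_s: 6.0
eef_pos: [601.6, 120.8, 156.0]
orientation: [-3.139, 0.001, 1.435]
force: [-0.6, -0.9, 0.5]
gripper_width: 0.0
grasp_force: 0.0
```

Emit:
{"fn": "steer_hand", "kwargs": {"increments": [{"aperture":0,"d":[0,0,4]},{"aperture":0,"d":[0,0,3]},{"aperture":0}]}}

```text
time_s: 6.38
eef_pos: [602.4, 119.4, 150.9]
orientation: [3.142, -0.0, 1.434]
force: [-0.2, -0.1, 0.1]
gripper_width: -0.1
grasp_force: 0.0
```

```bash
python3 - <<'E'
from rig import env
from h import *
import cv2
o=env.observe();print(o["eef_pos"],o["force"])
a=env.snapshot("scene")["pixels"];b=env.snapshot("wrist")["pixels"]
f=lambda i:cv2.resize(np.clip(i[:,:,::-1]*1.8,0,255).astype('uint8'),(400,400),interpolation=cv2.INTER_CUBIC)
cv2.imwrite("pics/c3.png",np.hstack([f(a[180:260,280:360]),f(b[180:280,270:370])]))
for z in(-16,-8,0,8):
    p=o["eef_pos"]+[0,0,-z]; u,v=proj("scene",p); print(z,(u-280)*5,(v-180)*5)
E
```

```text
[602.40671695 119.4006858  150.87164112] [-0.22863321 -0.11563526  0.0962187 ]
-16 230.838073871098 226.01658539410508
-8 230.54089822960748 236.0485220996152
0 230.24670680537525 245.97971878989497
8 229.95545487201554 255.81168532042057
```

View pics/c3.png

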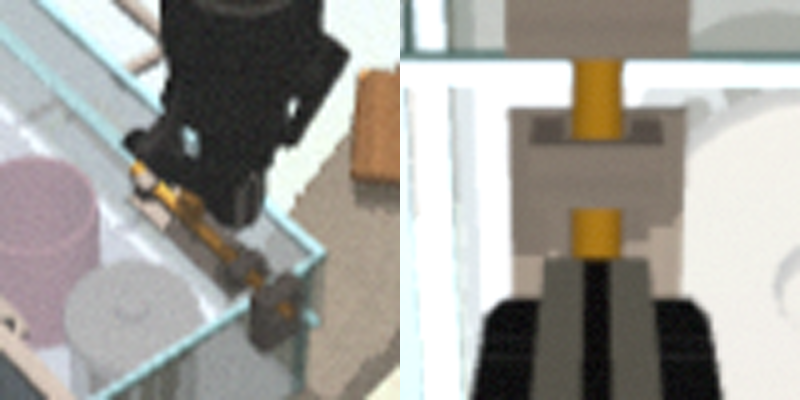

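The tips, at scene crop (243,226), are still above the rod and on the keeper side of the knob at (188,200). I'll go 8 mm lower and push.

Emit:
{"fn": "steer_hand", "kwargs": {"increments": [{"aperture":0,"d":[0,0,4]},{"aperture":0,"d":[0,0,4]},{"aperture":0,"d":[-6,0,0]},{"aperture":0,"d":[-6,0,0]},{"aperture":0}]}}

```text
time_s: 7.1
eef_pos: [600.8, 107.0, 143.0]
orientation: [3.141, -0.0, 1.433]
force: [-0.3, -0.5, 1.1]
gripper_width: -0.3
grasp_force: 0.0
```

Emit:
{"fn": "steer_hand", "kwargs": {"increments": [{"aperture":0,"d":[-4,0,0]},{"aperture":0,"d":[-4,0,0]},{"aperture":0,"d":[-4,0,0]},{"aperture":0,"d":[-4,0,0]},{"aperture":0}]}}

```text
time_s: 7.72
eef_pos: [598.6, 91.5, 142.8]
orientation: [3.142, -0.0, 1.433]
force: [-0.0, 0.4, 1.1]
gripper_width: -0.1
grasp_force: 0.0
```

```bash
python3 - <<'E'
from rig import env
from h import *
import cv2
o=env.observe();print(o["eef_pos"],o["force"])
a=env.snapshot("scene")["pixels"];b=env.snapshot("wrist")["pixels"]
f=lambda i:cv2.resize(np.clip(i[:,:,::-1]*1.8,0,255).astype('uint8'),(400,400),interpolation=cv2.INTER_CUBIC)
cv2.imwrite("pics/c4.png",np.hstack([f(a[180:260,280:360]),f(b[180:280,270:370])]))
E
```

```text
[598.55083506  91.46109255 142.82235644] [-0.0461115   0.43143695  1.07499424]
```

View pics/c4.png

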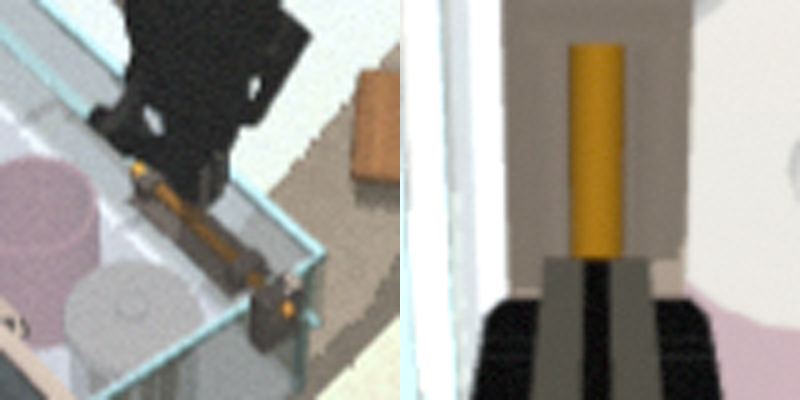

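Scene crop: the bolt's ends are unchanged at (137,165) and (288,308), so the bolt still has not moved. I'll triangulate the fingertip in the tool frame using both cameras.

```bash
python3 - <<'E'
from rig import env
from h import *
np.set_printoptions(precision=1,suppress=True)
o=[np.pi,0,1.433]
for p,q in [((596.5,76.8,165.8),(316.6,211.6)),((602.4,119.4,150.9),(328.6,225.2)),((598.6,91.5,142.8),(321.6,220.6))]:
    p=M(p); a=wray(p,o,318.9,244.5); b=ray("scene",*q); x=near(a,b)
    dd=np.linalg.norm(np.cross(x-b[0],b[1]))
    print("tip world",x,"tool",Ro.from_euler("xyz",o).inv().apply(x-p),"gap",2*dd)
p=M((598.6,91.5,142.8))
for t in (8,0,-8,-16,-24):
  for x in(-11,11):
    P=p+Ro.from_euler("xyz",o).apply([x,0,t]); print(t,x,"scene",M(proj("scene",P)))
im=env.snapshot("scene")["pixels"].astype(int)[205:250,300:342]
h=(im[:,:,0]-im[:,:,2]>25)
dark=im.sum(2)<60
for r,(a,b) in enumerate(zip(h,dark)): print(205+r,"".join("Y" if i else "#" if j else "." for i,j in zip(a,b)))
E
```

```text
tip world [597.2  81.9 185.4] tool [  5.2   0.  -19.6] gap 1.9217192248085269
tip world [603.2 128.  174.9] tool [  8.7  -0.3 -24. ] gap 0.5649016269916911
tip world [599.5 100.6 167.8] tool [  9.1  -0.3 -25. ] gap 0.4770851708996869
8 -11 scene [316.5 224.3]
8 11 scene [321.7 229.2]
0 -11 scene [316.5 222.3]
0 11 scene [321.8 227.3]
-8 -11 scene [316.5 220.3]
-8 11 scene [321.8 225.3]
-16 -11 scene [316.5 218.3]
-16 11 scene [321.9 223.3]
-24 -11 scene [316.5 216.3]
-24 11 scene [321.9 221.3]
205 ...............#..........................
206 ....................#.....................
207 ............#.#.....#.....................
208 ..........................................
209 ..........................................
210 ...........#.......#......................
211 ..........................................
212 .......YY.......#.........................
213 ......YYY.................................
214 ......YYY.....#...........................
215 ..........................................
216 ..........................................
217 ...........YYY...................
[... 813 characters left out ...]
..............................YY..........
236 ..............................YY..........
237 ..........................................
238 ..........................................
239 ..........................................
240 .....................................Y....
241 ....................................YYY...
242 ....................................YYY...
243 .....................................Y....
244 ..........................................
245 ..........................................
246 ..........................................
247 ..........................................
248 ..........................................
249 ..........................................
```

The tips are about 25 mm behind the TCP when shut (z≈167), so they were just skimming over the knob. I'll back off and go 10 mm lower.

Emit:
{"fn": "steer_hand", "kwargs": {"increments": [{"aperture":0,"d":[0,0,-6]},{"aperture":0,"d":[16,0,0]},{"aperture":0,"d":[13,0,0]},{"aperture":0,"d":[0,0,10]},{"aperture":0,"d":[0,0,3]},{"aperture":0,"d":[0,0,3]},{"aperture":0}]}}

```text
time_s: 8.75
eef_pos: [602.4, 120.2, 132.5]
orientation: [-3.141, 0.0, 1.433]
force: [0.5, 0.4, 0.3]
gripper_width: -0.4
grasp_force: 0.0
```

Emit:
{"fn": "steer_hand", "kwargs": {"increments": [{"aperture":0,"d":[-5,0,0]},{"aperture":0,"d":[-5,0,0]},{"aperture":0,"d":[-5,0,0]},{"aperture":0,"d":[-4,0,0]},{"aperture":0}]}}

```text
time_s: 9.38
eef_pos: [599.9, 101.3, 132.8]
orientation: [3.142, 0.0, 1.433]
force: [0.2, -0.7, 0.1]
gripper_width: -0.1
grasp_force: 0.0
```

```bash
cat > br.py <<'E'
from rig import env
from h import *
im=env.snapshot("scene")["pixels"].astype(int)[205:250,300:342]
h=(im[:,:,0]-im[:,:,2]>25)
for r,a in enumerate(h): print(205+r,"".join("Y" if i else "." for i in a))
E
python3 br.py
```

```text
205 ..........................................
206 ..........................................
207 ..........................................
208 ..........................................
209 ..........................................
210 ..........................................
211 ..........................................
212 ..........................................
213 ..........................................
214 ..........................................
215 ..........................................
216 ..........................................
217 ..........................................
218 ..........................................
219 ..........................................
220 .............YY...........................
221 ..............YY..........................
222 ...............Y.....
[... 590 characters left out ...]
..............................YY..........
236 ..............................YY..........
237 ..........................................
238 ..........................................
239 ..........................................
240 ..........................................
241 ....................................YY....
242 ..........................................
243 ..........................................
244 ..........................................
245 ..........................................
246 ..........................................
247 ..........................................
248 ..........................................
249 ..........................................
```

Emit:
{"fn": "steer_hand", "kwargs": {"increments": [{"aperture":0,"d":[-4,0,0]},{"aperture":0,"d":[-4,0,0]},{"aperture":0,"d":[-4,0,0]},{"aperture":0}]}}

```text
time_s: 9.93
eef_pos: [598.2, 89.3, 132.8]
orientation: [-3.142, 0.0, 1.433]
force: [-0.6, -1.5, -0.4]
gripper_width: -0.1
grasp_force: 0.0
```

Emit:
{"fn": "steer_hand", "kwargs": {"increments": [{"aperture":0,"d":[-3,0,0]},{"aperture":0,"d":[-3,0,0]},{"aperture":0}]}}

```text
time_s: 10.3
eef_pos: [597.4, 83.5, 132.8]
orientation: [-3.142, 0.0, 1.433]
force: [-0.8, -0.6, -0.3]
gripper_width: -0.4
grasp_force: 0.0
```

```bash
python3 br.py | sed -n '5,45p'
```

```text
209 ..........................................
210 ..........................................
211 ..........................................
212 ..........................................
213 ..........................................
214 ..........................................
215 ..........................................
216 ..........................................
217 ..........................................
218 ...........Y..............................
219 ..........................................
220 ..........................................
221 ..............Y...........................
222 ...............Y..........................
223 ................YYY.......................
224 ..................YY......................
225 ..................YYY.....................
226 .................
[... 406 characters left out ...]
..............................YY..........
236 ..............................YY..........
237 ..........................................
238 ..........................................
239 ..........................................
240 ..........................................
241 ..........................................
242 ..........................................
243 ..........................................
244 ..........................................
245 ..........................................
246 ..........................................
247 ..........................................
248 ..........................................
249 ..........................................
```

Emit:
{"fn": "steer_hand", "kwargs": {"increments": [{"aperture":0,"d":[-3,0,0]},{"aperture":0,"d":[-2,0,0]},{"aperture":0}]}}

```text
time_s: 10.72
eef_pos: [597.0, 80.7, 132.9]
orientation: [3.142, -0.004, 1.435]
force: [1.8, 11.1, -0.0]
gripper_width: 0.1
grasp_force: 5.2
```

Emit:
{"fn": "steer_hand", "kwargs": {"increments": [{"aperture":0,"d":[-2,0,0]},{"aperture":0,"d":[-2,0,0]},{"aperture":0}]}}

```text
time_s: 11.1
eef_pos: [596.9, 80.2, 133.0]
orientation: [3.141, -0.01, 1.438]
force: [3.7, 25.9, -2.8]
gripper_width: 0.0
grasp_force: 13.6
```

```bash
python3 br.py | sed -n '8,38p'
```

```text
212 ..........................................
213 ..........................................
214 .......Y..................................
215 ..........................................
216 ..........................................
217 ..........................................
218 ..........................................
219 ..........................................
220 .............Y............................
221 ..........................................
222 ...............YYY........................
223 ................YYY.......................
224 ..................YY......................
225 ...................YY.....................
226 ....................YY....................
227 .....................YY...................
228 ......................YY..................
229 .......................YY.................
230 ........................YYY...............
231 .........................YY...............
232 ..........................................
233 ..........................................
234 ..........................................
235 ..............................YY..........
236 ..............................YY..........
237 ..........................................
238 ..........................................
239 ..........................................
240 ..........................................
241 ..........................................
242 ..........................................
```

The push ran into the bolt's stop: the force rose to 26 N after about 27 mm of travel. Now I'll lift away, move in front of the pull and pitch the tool up.

Emit:
{"fn": "steer_hand", "kwargs": {"increments": [{"aperture":0,"d":[5,0,0]},{"aperture":0,"d":[0,0,-60]},{"aperture":0,"d":[0,0,-60]},{"aperture":36,"d":[-44,-32,0]},{"aperture":36,"d":[-44,-32,0]},{"aperture":36,"d":[-44,-32,0]},{"aperture":36,"d":[-44,-32,0]}], "clamp_n": 60}}

```text
time_s: 12.02
eef_pos: [444.7, -78.2, 252.8]
orientation: [3.141, 0.001, 1.434]
force: [-0.1, -1.3, 0.4]
gripper_width: 35.9
grasp_force: 0.0
```

Emit:
{"fn": "steer_hand", "kwargs": {"increments": [{"aperture":36,"rot":[-0.175,0,0]},{"aperture":36,"rot":[-0.175,0,0]},{"aperture":36,"rot":[-0.175,0,0]},{"aperture":36,"rot":[-0.175,0,0]},{"aperture":36,"rot":[-0.175,0,0]},{"aperture":36,"rot":[-0.175,0,0]},{"aperture":36}]}}

```text
time_s: 12.9
eef_pos: [551.6, -103.4, 276.4]
orientation: [2.204, -0.007, 1.441]
force: [-1.5, 0.4, -0.9]
gripper_width: 36.1
grasp_force: 0.0
```

```bash
python3 br.py | sed -n '5,40p'; python3 -c "
from rig import env;print(env.observe()['q'])"
```

```text
209 .YYYY.....................................
210 ..YYYY....................................
211 ...YYYY.....YYY...........................
212 ....YYYY...YYYYY..........................
213 .....YYYY..YYYYY..........................
214 ......YYY..YYYY...........................
215 ............YY............................
216 ..........................................
217 ..........................................
218 ..........................................
219 ..............YY..........................
220 .............YYYY.........................
221 ..............YYYY........................
222 ...............YYYY.......................
223 ................YYYY......................
224 .................YYYY.....................
225 ..................YYYYY...................
226 ............
[... 250 characters left out ...]
Y..............
232 .........................YY...............
233 ..........................................
234 ..............................YY..........
235 .............................YYYY.........
236 ..............................YYY.........
237 ...............................Y..........
238 ..........................................
239 ..........................................
240 ..........................................
241 ..........................................
242 ..........................................
243 ..........................................
244 ..........................................
[-0.23428848 -0.8467233  -0.70296754  0.78086611  0.08851198  1.51406464]
```

Joint 2 is at its limit at this pitch, so I'll fit the arm's planar geometry and choose a reachable pitch.

```bash
cat > ik.py <<'E'
from h import *
from scipy.optimize import least_squares,fsolve
D=[(.0874,.1752,1.660,550,203.1),(.2685,.476,1.7826,609.7,250.5),(-.8467,-.703,.781,561.2,276.4)]
def fk(k,q):
    a,b,L,h=k; s=q[0]-q[1]+q[2]; e=q[0]-q[1]
    return M([a*np.sin(q[0])+b*np.cos(e)+L*np.cos(s), h+a*np.cos(q[0])-b*np.sin(e)-L*np.sin(s)])
S=least_squares(lambda k:np.concatenate([fk(k,d[:3])-d[3:] for d in D]),[350,350,300,200]); k=S.x
def ik(r,z,s):
    q=fsolve(lambda q:fk(k,(q[0],q[1],s-q[0]+q[1]))-[r,z],[0,0]); return M([q[0],q[1],s-q[0]+q[1]])
E
python3 - <<'E'
from ik import *
np.set_printoptions(precision=2,suppress=True)
print(k,S.fun)
for deg in (35,45,50,55,60,70):
    s=np.radians(deg); d=M([np.cos(s),-np.sin(s)]); bar=M([493,124.5]); hin=M([493+222,134.5])
    print(deg,[ik(*(bar+(42-back)*d),s) for back in (0,60,90)])
b=M([493+222-119.7,322]); print("end",[(g,ik(*(b+42*M([np.cos(g),-np.sin(g)])),g)) for g in np.radians([75,90,105])])
E
```

```text
[404.68 516.01 440.69 195.58] [-1.27  0.18  0.7   0.88  0.54 -1.06]
35 [array([-1.03, -1.13,  0.51]), array([-1.31, -1.14,  0.78]), array([-1.43, -1.13,  0.91])]
45 [array([-0.84, -0.96,  0.67]), array([-1.02, -0.94,  0.87]), array([-1.1 , -0.92,  0.96])]
50 [array([-0.75, -0.87,  0.75]), array([-0.9 , -0.84,  0.93]), array([-0.96, -0.82,  1.01])]
55 [array([-0.66, -0.78,  0.83]), array([-0.78, -0.75,  1.  ]), array([-0.84, -0.72,  1.07])]
60 [array([-0.57, -0.7 ,  0.92]), array([-0.67, -0.65,  1.07]), array([-0.71, -0.62,  1.14])]
70 [array([-0.39, -0.53,  1.08]), array([-0.46, -0.47,  1.22]), array([-0.49, -0.43,  1.28])]
end [(np.float64(1.3089969389957472), array([-0.03,  0.18,  1.52])), (np.float64(1.5707963267948966), array([0.24, 0.5 , 1.83])), (np.float64(1.8325957145940461), array([0.54, 0.87, 2.16]))]
```

Emit:
{"fn": "steer_hand", "kwargs": {"increments": [{"aperture":26,"rot":[0.14,0,0]},{"aperture":26,"rot":[0.14,0,0]},{"aperture":26,"rot":[0.134,0,0]},{"aperture":26}]}}

```text
time_s: 13.45
eef_pos: [552.7, -102.9, 279.1]
orientation: [2.62, -0.007, 1.443]
force: [0.1, 0.4, -0.2]
gripper_width: 25.9
grasp_force: 0.0
```

Emit:
{"fn": "steer_hand", "kwargs": {"increments": [{"aperture":26,"d":[5,-45,23]},{"aperture":26,"d":[5,-45,23]},{"aperture":26,"d":[5,-40,22]},{"aperture":26}]}}

```text
time_s: 13.95
eef_pos: [473.0, -76.3, 151.7]
orientation: [2.619, -0.007, 1.443]
force: [-0.5, -0.1, 1.1]
gripper_width: 26.3
grasp_force: 0.0
```

```bash
python3 -c "
from rig import env;print(env.observe()['q'])"
```

```text
[-0.18119098 -0.68313616 -0.63380253  1.09794591  0.0326073   1.52839289]
```

```bash
cat >> h.py <<'E'
def wproj(p,o,P):
    R=Ro.from_euler("xyz",o); c=TC[:3,:3].T@(R.inv().apply(M(P)-p)-TC[:3,3]); th=np.arctan2(np.hypot(c[0],c[1]),-c[2]); n=np.hypot(c[0],c[1])
    return M([318.687+309.707*th*c[0]/n,199.932-309.707*th*c[1]/n])
E
python3 - <<'E'
from rig import env
from h import *
import cv2
o=env.observe();p,r=o["eef_pos"],o["orientation"]
w=np.clip(env.snapshot("wrist")["pixels"][:,:,::-1]*1.6,0,255).astype('uint8')[110:330,170:450].copy()
w=cv2.resize(w,None,fx=2.85,fy=2.7,interpolation=cv2.INTER_CUBIC)
ux=M([.9905,-.1376,0]);uy=M([.1376,.9905,0]);b=M([487,-77.5,124.5])
for t in(-55,-30,0,30,55):
    q=wproj(p,r,b+t*uy); print(t,q); cv2.circle(w,(int((q[0]-170)*2.85),int((q[1]-110)*2.7)),3,(0,0,255),-1)
cv2.imwrite("pics/w5.png",w)
E
```

```text
-55 [317.09091682 286.67150223]
-30 [317.17078895 258.20049381]
0 [317.28999521 219.96483942]
30 [317.43739206 177.73454564]
55 [317.5819623 140.2758662]
```

View pics/w5.png

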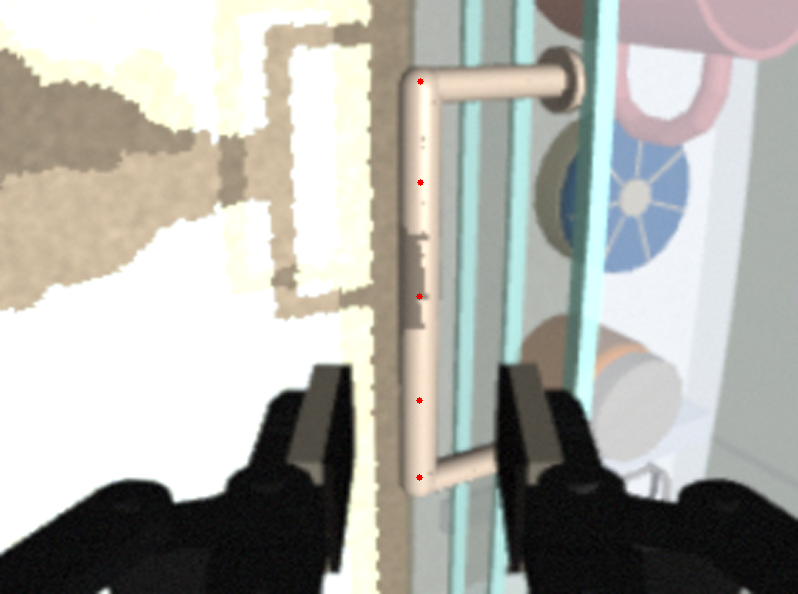

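The wrist view shows the bar at column 420, midway between the open fingers (352 to 500). My projected bar points lie on it, so I'll advance and close.

Emit:
{"fn": "steer_hand", "kwargs": {"increments": [{"aperture":26,"d":[0,0,20]},{"aperture":26,"d":[0,0,20]},{"aperture":26}], "clamp_n": 60}}

```text
time_s: 14.38
eef_pos: [496.7, -79.6, 121.7]
orientation: [2.615, -0.007, 1.442]
force: [0.7, -0.7, 0.9]
gripper_width: 25.8
grasp_force: 0.0
```

Emit:
{"fn": "steer_hand", "kwargs": {"increments": [{"aperture":26,"d":[0,0,14]},{"aperture":26,"d":[0,0,12]},{"aperture":26}]}}

```text
time_s: 14.75
eef_pos: [508.5, -80.7, 96.8]
orientation: [2.618, -0.007, 1.442]
force: [0.1, 0.2, 0.2]
gripper_width: 25.9
grasp_force: 0.0
```

Emit:
{"fn": "steer_hand", "kwargs": {"increments": [{"aperture":0},{"aperture":0},{"aperture":0}], "clamp_n": 60}}

```text
time_s: 15.12
eef_pos: [504.2, -80.2, 94.0]
orientation: [2.627, -0.007, 1.442]
force: [-27.6, 4.1, 3.0]
gripper_width: 7.6
grasp_force: 58.9
```

Emit:
{"fn": "steer_hand", "kwargs": {"increments": [{"aperture":0,"d":[0,-3,0]},{"aperture":0,"d":[0,-2,0]},{"aperture":0}], "clamp_n": 60}}

```text
time_s: 15.5
eef_pos: [504.2, -80.1, 95.2]
orientation: [2.617, -0.007, 1.442]
force: [-1.8, 1.3, -4.5]
gripper_width: 7.6
grasp_force: 58.8
```

```bash
cat > lift.py <<'E'
from ik import *
import sys
np.set_printoptions(precision=2,suppress=True)
from rig import env
# args: theta now, theta list end, n, ds per row (rad), bar offset along tool z, y
def run(tcp0,s0,n,step,slip):
    H=M([487+222*.9905,-77.5-222*.1376,134.5]); ux=M([.9905,-.1376,0])
    r=M([(tcp0-H)@ux,tcp0[2]-134.5])            # shelf x, z of the TCP
    B=M([-222,-10.]); D=lambda s:M([np.cos(s),-np.sin(s)]); N=lambda s:M([np.sin(s),np.cos(s)])
    off=M([(r-B)@N(s0),(r-B)@D(s0)]); print("TCP ahead of bar: y,z",off)
    th=0;s=s0;P=r
    for i in range(n):
        th+=step; s2=s+step*slip
        c,q=np.cos(th),np.sin(th); b=M([B[0]*c+B[1]*q, -B[0]*q+B[1]*c])
        T=b+off[0]*N(s2)+off[1]*D(s2); d=T-P
        print(i,"deg %.1f"%np.degrees(th),"dy %.1f dz %.1f rx %.3f"%(d@N(s),d@D(s),s2-s),"q",ik(np.hypot(*(H[:2]+ux[:2]*T[0])),T[1]+134.5,s2))
        s=s2;P=T
    print("end TCP",H+ux*P[0]+[0,0,P[1]],"s",np.degrees(s))
if __name__=="__main__":
    o=env.observe(); print(o["eef_pos"],o["orientation"],o["force"],o["gripper_width"])
    run(o["eef_pos"],o["orientation"][0]-np.pi/2,20,np.radians(3),.7)
E
python3 lift.py
```

```text
[504.18 -80.14  95.23] [ 2.62 -0.01  1.44] [-1.8   1.33 -4.53] 7.648684516196834
TCP ahead of bar: y,z [ 0.37 34.03]
0 deg 3.0 dy 4.4 dz -10.2 rx 0.037 q [-0.55 -0.64  1.  ]
1 deg 6.0 dy 4.5 dz -10.1 rx 0.037 q [-0.51 -0.58  1.05]
2 deg 9.0 dy 4.7 dz -10.0 rx 0.037 q [-0.47 -0.52  1.11]
3 deg 12.0 dy 4.9 dz -9.9 rx 0.037 q [-0.43 -0.46  1.17]
4 deg 15.0 dy 5.0 dz -9.8 rx 0.037 q [-0.39 -0.4   1.22]
5 deg 18.0 dy 5.2 dz -9.7 rx 0.037 q [-0.34 -0.33  1.28]
6 deg 21.0 dy 5.3 dz -9.6 rx 0.037 q [-0.3  -0.27  1.33]
7 deg 24.0 dy 5.5 dz -9.5 rx 0.037 q [-0.25 -0.2   1.39]
8 deg 27.0 dy 5.6 dz -9.4 rx 0.037 q [-0.2  -0.14  1.44]
9 deg 30.0 dy 5.8 dz -9.3 rx 0.037 q [-0.15 -0.07  1.5 ]
10 deg 33.0 dy 5.9 dz -9.2 rx 0.037 q [-0.1   0.01  1.55]
11 deg 36.0 dy 6.1 dz -9.1 rx 0.037 q [-0.04  0.08  1.61]
12 deg 39.0 dy 6.2 dz -8.9 rx 0.037 q [0.02 0.16 1.66]
13 deg 42.0 dy 6.3 dz -8.8 rx 0.037 q [0.07 0.24 1.72]
14 deg 45.0 dy 6.5 dz -8.7 rx 0.037 q [0.13 0.32 1.78]
15 deg 48.0 dy 6.6 dz -8.6 rx 0.037 q [0.2  0.41 1.84]
16 deg 51.0 dy 6.7 dz -8.5 rx 0.037 q [0.26 0.5  1.9 ]
17 deg 54.0 dy 6.9 dz -8.3 rx 0.037 q [0.34 0.6  1.97]
18 deg 57.0 dy 7.0 dz -8.2 rx 0.037 q [0.41 0.7  2.04]
19 deg 60.0 dy 7.1 dz -8.1 rx 0.037 q [0.49 0.83 2.11]
end TCP [581.76 -90.66 288.39] s 101.93826623934581
```

The bar sits close to the tips, so I'll regrip 8 mm deeper.

Emit:
{"fn": "steer_hand", "kwargs": {"increments": [{"aperture":26},{"aperture":26},{"aperture":26,"d":[0,0,8]},{"aperture":26},{"aperture":0},{"aperture":0},{"aperture":0}], "clamp_n": 60}}

```text
time_s: 16.38
eef_pos: [507.7, -80.6, 88.0]
orientation: [2.618, -0.007, 1.442]
force: [-4.3, 0.8, 1.7]
gripper_width: 7.6
grasp_force: 58.6
```

```bash
python3 lift.py | head -4
```

```text
[507.75 -80.58  88.04] [ 2.62 -0.01  1.44] [-4.31  0.85  1.66] 7.582352941365347
TCP ahead of bar: y,z [-0.07 42.06]
0 deg 3.0 dy 4.1 dz -10.2 rx 0.037 q [-0.54 -0.64  0.98]
1 deg 6.0 dy 4.2 dz -10.1 rx 0.037 q [-0.5  -0.59  1.04]
```

Emit:
{"fn": "steer_hand", "kwargs": {"increments": [{"aperture":0,"d":[0,2,-5],"rot":[0.018,0,0]},{"aperture":0,"d":[0,2,-5],"rot":[0.018,0,0]},{"aperture":0,"d":[0,4.2,-10.1],"rot":[0.037,0,0]},{"aperture":0}], "clamp_n": 60}}

```text
time_s: 16.88
eef_pos: [505.0, -80.2, 109.9]
orientation: [2.694, -0.007, 1.442]
force: [-5.6, 2.2, -4.2]
gripper_width: 7.6
grasp_force: 59.9
```

```bash
python3 - <<'E'
from rig import env;print(env.observe()['moment'])
E
```

```text
[ 0.48641605  1.91080691 -0.0160635 ]
```

The flap is about 6° up with only its own weight on the tool, so the bolt is free. Continuing the arc.

Emit:
{"fn": "steer_hand", "kwargs": {"increments": [{"aperture":0,"d":[0,4.4,-10],"rot":[0.037,0,0]},{"aperture":0,"d":[0,4.6,-9.9],"rot":[0.037,0,0]},{"aperture":0,"d":[0,4.7,-9.8],"rot":[0.037,0,0]},{"aperture":0,"d":[0,4.9,-9.7],"rot":[0.037,0,0]},{"aperture":0,"d":[0,5,-9.6],"rot":[0.037,0,0]},{"aperture":0,"d":[0,5.2,-9.5],"rot":[0.037,0,0]},{"aperture":0,"d":[0,5.3,-9.4],"rot":[0.037,0,0]},{"aperture":0,"d":[0,5.5,-9.3],"rot":[0.037,0,0]},{"aperture":0}], "clamp_n": 60}}

```text
time_s: 18.0
eef_pos: [517.5, -82.2, 195.9]
orientation: [2.99, -0.008, 1.443]
force: [-13.5, 5.0, 2.2]
gripper_width: 7.8
grasp_force: 60.9
```

```bash
python3 lift.py | sed -n '1p'; python3 - <<'E'
import sys; from h import *
import lift
lift.run(M([507.75,-80.58,88.04]),2.618-np.pi/2,10,np.radians(3),.7)
lift.run(M([507.75,-80.58,88.04]),2.618-np.pi/2,20,np.radians(3),.7)
E
```

```text
[517.53 -82.15 195.88] [ 2.99 -0.01  1.44] [-13.48   4.99   2.16] 7.753513165987785
TCP ahead of bar: y,z [-0.07 42.06]
0 deg 3.0 dy 4.1 dz -10.2 rx 0.037 q [-0.54 -0.64  0.98]
1 deg 6.0 dy 4.2 dz -10.1 rx 0.037 q [-0.5  -0.59  1.04]
2 deg 9.0 dy 4.4 dz -10.0 rx 0.037 q [-0.46 -0.53  1.09]
3 deg 12.0 dy 4.6 dz -9.9 rx 0.037 q [-0.42 -0.47  1.15]
4 deg 15.0 dy 4.7 dz -9.8 rx 0.037 q [-0.38 -0.41  1.21]
5 deg 18.0 dy 4.9 dz -9.7 rx 0.037 q [-0.34 -0.34  1.26]
6 deg 21.0 dy 5.0 dz -9.6 rx 0.037 q [-0.29 -0.28  1.32]
7 deg 24.0 dy 5.2 dz -9.5 rx 0.037 q [-0.25 -0.22  1.37]
8 deg 27.0 dy 5.3 dz -9.4 rx 0.037 q [-0.2  -0.15  1.43]
9 deg 30.0 dy 5.5 dz -9.3 rx 0.037 q [-0.15 -0.08  1.48]
end TCP [517.96 -81.8  195.29] s 81.00035076524948
TCP ahead of bar: y,z [-0.07 42.06]
0 deg 3.0 dy 4.1 dz -10.2 rx 0.037 q [-0.54 -0.64  0.98]
1 deg 6.0 dy 4.2 dz -10.1 rx 0.037 q [-0.5  -0.59  1.04]
2 deg 9.0 dy 4.4 dz -10.0 rx 0.037 q [-0.46 -0.53  1.09]
3 deg 12.0 
[... 763 characters left out ...]
0.26 0.47 1.89]
17 deg 54.0 dy 6.6 dz -8.4 rx 0.037 q [0.33 0.57 1.95]
18 deg 57.0 dy 6.7 dz -8.2 rx 0.037 q [0.4  0.67 2.02]
19 deg 60.0 dy 6.8 dz -8.1 rx 0.037 q [0.48 0.79 2.09]
end TCP [579.64 -90.37 280.63] s 102.00035076524945ik.py:9: RuntimeWarning: The iteration is not making good progress, as measured by the 
 improvement from the last five Jacobian evaluations.
  q=fsolve(lambda q:fk(k,(q[0],q[1],s-q[0]+q[1]))-[r,z],[0,0]); return M([q[0],q[1],s-q[0]+q[1]])
ik.py:9: RuntimeWarning: The iteration is not making good progress, as measured by the 
 improvement from the last ten iterations.
  q=fsolve(lambda q:fk(k,(q[0],q[1],s-q[0]+q[1]))-[r,z],[0,0]); return M([q[0],q[1],s-q[0]+q[1]])
```

Emit:
{"fn": "steer_hand", "kwargs": {"increments": [{"aperture":0,"d":[0,5,-9.2],"rot":[0.037,0,0]},{"aperture":0,"d":[0,5.5,-9.1],"rot":[0.037,0,0]},{"aperture":0,"d":[0,5.9,-9],"rot":[0.037,0,0]},{"aperture":0,"d":[0,6,-8.9],"rot":[0.037,0,0]},{"aperture":0,"d":[0,6.2,-8.7],"rot":[0.037,0,0]},{"aperture":0}], "clamp_n": 60}}

```text
time_s: 18.75
eef_pos: [542.7, -85.8, 243.3]
orientation: [-3.11, -0.008, 1.442]
force: [-11.1, 4.0, 5.8]
gripper_width: 7.9
grasp_force: 61.1
```

Emit:
{"fn": "steer_hand", "kwargs": {"increments": [{"aperture":0,"d":[0,6.3,-8.6],"rot":[0.037,0,0]},{"aperture":0,"d":[0,6.4,-8.5],"rot":[0.037,0,0]},{"aperture":0,"d":[0,6.6,-8.4],"rot":[0.037,0,0]},{"aperture":0,"d":[0,6.7,-8.2],"rot":[0.037,0,0]},{"aperture":0,"d":[0,3.5,-4],"rot":[0.018,0,0]},{"aperture":0},{"aperture":0}], "clamp_n": 60}}

```text
time_s: 19.62
eef_pos: [574.9, -90.5, 278.2]
orientation: [-2.945, -0.007, 1.442]
force: [-9.5, 2.1, 5.8]
gripper_width: 7.6
grasp_force: 62.4
```

```bash
python3 - <<'E' 2>/dev/null
from rig import env
from h import *
np.set_printoptions(precision=1,suppress=True)
ux=M([.9905,-.1376,0]);uy=M([.1376,.9905,0]);uz=M([0,0,1.]);H=M([487,-77.5,134.5])+222*ux
o=env.observe();p=o["eef_pos"];s=(o["orientation"][0]%(2*np.pi))-np.pi/2
r=M([(p-H)@ux,p[2]-134.5])-42.06*M([np.cos(s),-np.sin(s)])
print("arm: angle",np.degrees(np.arctan2(r[1],-r[0]))+2.58,"radius",np.hypot(*r),"(222.2)")
def knob(th,y,h=34.5): # knob top
    c,q=np.cos(th),np.sin(th); return H+ux*-(135*c-h*q)+uz*(135*q+h*c)+uy*y
im={n:env.snapshot(n)["pixels"].astype(int) for n in("scene","top")}
for n in im:
    print(n,[ (d,M(proj(n,knob(np.radians(d),156)))) for d in(56,60,64)])
    u,v=map(int,proj(n,knob(np.radians(59),160))); a=im[n][v-20:v+20,u-24:u+24]
    print(v-20,u-24)
    for i,l in enumerate(a[:,:,0]-a[:,:,2]>22): print(v-20+i,"".join("Y" if k else "." for k in l))
E
```

```text
arm: angle 58.534041246947275 radius 223.20450661534773 (222.2)
scene [(56, array([283.9, 202.4])), (60, array([280.7, 203.3])), (64, array([277.3, 204.5]))]
184 258
184 ................................................
185 ................................................
186 ................................................
187 ................................................
188 ................................................
189 ................................................
190 ................................................
191 ...................YYY..........................
192 ...................YYYY.........................
193 ...................YYYYY........................
194 ....................YYYYY.......................
195 .....................YYYYY......................
196 .......................YYYY.....................
197 .Y......................YYY.....................
198 .........................Y......................
199 ................................................
200 ........................YYYYYYY.................
201 .......................YYYYYY
[... 2686 characters left out ...]
...........
109 YYY....................YYYYYY...................
110 YYYYYYYYYYY.............YYYYY...................
111 YYYYYYYYYYYYYYYYYYYY....YYYYY...................
112 YYYYYYYYYYYYYYYYYYYYYYYYYYYYY...................
113 YYYYYYYYYYYYYYYYYYYYYYYYYYYYY....YY.............
114 .......YYYYYYYYYYYYYYYYYYYYYY...YYYYYYYYYYY.....
115 ...............YYYYYYYYYYYYYY...YYYYYYYYYYYYYYYY
116 ........................YYYY....YYYYYYYYYYYYYYYY
117 ...................................YYYYYYYYYYYYY
118 ...........................................YYYYY
119 ................................................
120 ................................................
121 ................................................
```

The arm pose gives 58.5° and the cameras about 58°, and the knob is where full bolt travel puts it. I'll add about 1.8° and settle.

Emit:
{"fn": "steer_hand", "kwargs": {"increments": [{"aperture":0,"d":[0,2,-2.4],"rot":[0.011,0,0]},{"aperture":0,"d":[0,2.1,-2.4],"rot":[0.011,0,0]},{"aperture":0},{"aperture":0},{"aperture":0},{"aperture":0}], "clamp_n": 60}}

```text
time_s: 20.48
eef_pos: [579.7, -91.2, 282.1]
orientation: [-2.924, -0.007, 1.442]
force: [-8.4, 1.8, 7.1]
gripper_width: 7.4
grasp_force: 62.4
```

```bash
python3 - <<'E' 2>/dev/null
from rig import env
from h import *
np.set_printoptions(precision=3,suppress=True)
ux=M([.9905,-.1376,0]);H=M([487,-77.5,134.5])+222*ux
o=env.observe();p=o["eef_pos"];s=(o["orientation"][0]%(2*np.pi))-np.pi/2
r=M([(p-H)@ux,p[2]-134.5])-42.06*M([np.cos(s),-np.sin(s)])
print(np.degrees(np.arctan2(r[1],-r[0]))+2.58,np.hypot(*r),o["qd"],o["q"])
for n,w in (("scene",(195,208,275,292)),("top",(98,110,298,312))):
    a=env.snapshot(n)["pixels"].astype(int)[w[0]:w[1],w[2]:w[3]]; y,x=np.nonzero(a[:,:,0]-a[:,:,2]>22); print(n,"left col",x.min()+w[2],"top row",y.min()+w[0])
E
```

```text
60.29066910213381 223.2049764225722 [-0.001 -0.    -0.001  0.001 -0.     0.001] [-0.157  0.514  0.844  2.119  0.001  1.542]
scene left col 278 top row 195
top left col 301 top row 100
```

```bash
python3 - <<'E'
from rig import env
print(env.close_job())
E
```

```text
the job is handed in; nothing more can be done
None
```

The bolt is drawn back to its stop and the flap is held still by its pull at about 60° (arm pose gives 60.3°, the top camera about 59.7°); the job is handed in at about 20.6 s.

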